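# Close up the cereal jar and clip its scoop away

## Task

Close up after breakfast: first swing the jar's wire bail from the back over the hump of its lid until it snaps shut at the front. Then pick up the steel scoop and press its handle down past the sprung jaw of the scoop clip until it sits fully home in both forks, and let go. Push the handle in with the gripper rather than dropping it, and leave the other things on the counter where they are.

Things in the scene. Friction and masses are not known exactly. Their poses are not given: they have to be found in the camera images.
- jar: Clip-top storage jar of clear glass with oats, fixed to the counter: round, 96 mm across; steel lid, already in place, 104 mm across, its top 120 mm above the counter, with a conical hump in the middle (30 mm across, top at 142 mm). Origin: centre of its underside; z up. +x is its back, where the open bail leans; -x its front, towards the robot within 0.45 rad.
- jar_pivot (a point): The middle of the bail's pivot axis, inside the jar, 110 mm above the counter; the axis runs along the jar's y. Axes as the jar's.
- bail (a joint): Angle of the bail, rad. 0: open, where it starts, leaning 0.7 rad from vertical to the jar's back (+x); 0.7: upright; 1.2: shut, its stop, leaning 0.5 rad to the front (-x). An over-centre spring presses it back to 0 while below 0.6 (about 0.2 N m, fading to nothing at 0.6); beyond 0.6 it snaps to 1.2 and holds it there (0.2 N m).
- bail_tab (a point): Middle of the bail's steel thumb tab, 49 mm from the pivot axis. Bail: a 5 mm wire hoop, arms 36 mm long at jar y = +-58 mm joined by a crossbar along y; the tab stands outward on the crossbar's middle, 35 to 63 mm from the pivot axis, 22 mm wide (y), 7 mm thick. It can be pushed over from behind with the closed fingertips.
- clip: Scoop clip, fixed: wooden base 110 x 70 x 12 mm (x, y, z) with two steel forks, 8 mm wide, at x = -40 and +40 mm, open upward, for a 14 mm rod along the clip's x, either way round. Origin: centre of the base's underside; z up. Each fork: fixed cheek at -y, sprung jaw finger with a nose over the seat at +y; flared mouth 28 mm wide, top 116 mm above the counter.
- clip_seat (a point): Where the handle's axis lies when fully home, midway between the forks, 85 mm above the counter. Axes as the clip's. Between the forks (x within 36 mm) there is only the base (12 mm high) and the jaw's hinge bar (6 mm thick, at y = 8 mm, 50 mm high), so the gripper fits between the forks while it holds the handle.
- jaw (a joint): Angle of the clip's jaw (both fingers move together), rad: 0 shut, grows as it opens to +y. The handle meets the jaw's sloping fingers some 18 mm above its seat; pressing it past takes about 6 to 16 N down and opens the jaw about 0.1 rad; the jaw then closes over it and holds it.
- scoop: Loose steel scoop, about 0.15 kg: round cup 56 mm across the rim, 48 mm high, standing on its flat foot, with a straight round handle 14 mm thick running level from the cup along the scoop's +x, its axis 40 mm above the cup's underside. Origin: centre of the cup's underside; z up. Starts with the cup away from the robot, the handle towards it.
- scoop_mid (a point): Middle of the scoop's handle on its axis, 103 mm from the cup's centre; the free handle is 150 mm long, 75 mm to either side. Grip here, fingers across the handle. Axes as the scoop's.
- spice: Bystander: small jar with black cap, 42 mm across, 75 mm high. Origin under its centre.
- shaker: Bystander: small white jar with steel cap, 40 mm across, 70 mm high. Origin under its centre.
- tin: Bystander: food tin, 74 mm across, 100 mm high. Origin under its centre.
- sauce: Bystander: red sauce bottle, 52 mm across, 170 mm high. Origin under its centre.
- bowl: Bystander: white bowl, 110 mm across, 50 mm high. Origin under its centre.
- spoon: Bystander: wooden spoon 240 mm long lying on the counter along its x.

How it is judged:
By the outcome, as a careful person would: the job done as asked, in the order asked, and still so for the second after the job is handed in, with the robot touching nothing.
It also fails if it takes over 56 s, if anything falls off the work surface, if the arm or the gripper's body presses on something with over 40 N, if the wrist force passes 120 N, or if a joint passes its speed limit or range.

## Robot

A 6-joint arm with a two-finger parallel gripper is mounted at the origin on the work surface. World frame = base frame: x ahead of the robot, y to its left, z up, the work surface at z = 0. Lengths are in m, angles in rad, forces in N, time in s.
With the tool pointing down it reaches from about 0.225 to 0.725 m from the base axis. Payload 3.1 kg.
Tool frame: the origin (TCP) lies between the finger pads; the fingertips stand 14 mm ahead of it and the grasp point (between the pads) lies 5 mm behind it (robot.tip_extent is the z of the fingertips in the tool frame, in m); z points along the fingers, y is the line along which they close (so a half turn about z gives the same grasp; the last joint's range is limited). The gripper opens to 85 mm and grips with 20 to 120 N. Pads are 22 mm wide; open, the fingers measure 114 mm over their backs; the gripper's body (76 mm by 85 mm) begins 54 mm behind the grasp point. The pads swing forward as they close: fully open they stand 13 mm farther back than shut.
Start: joints at [1.22, 0.048, 0.099, 1.622, 0, 1.443], TCP at [0.116, 0.512, 0.221] pointing down, gripper open.
Joint ranges: [-2.91, 2.91], [-0.99, 1.94], [-1.21, 1.42], [-2.12, 2.29], [-1.49, 1.47], [-3.14, 3.14]. Speed limits (rad/s): [2.79, 2.79, 3.14, 3.14, 3.14, 3.14].

## Interface

Orientations are given as a unit quaternion [w, x, y, z].
In Python, from bench import robot gives the robot as it stands. Calls block until the motion is done:
- robot.movep(position, orientation): joint-space move of the TCP to a pose.
- robot.move_l(position, rotation=None, vel=0.15): straight line of the TCP; rotation=None keeps the orientation; vel is the mean speed in m/s.
- robot.set_joints(angles): joint-space move.
- robot.set_gripper(opening): finger opening in m; the grip force is fixed at half the most; returns when the fingers have stopped.
- robot.hold(seconds).
- robot.inverse_kinematics(position, orientation): joint angles nearest the present ones, or None.
- robot.read_state(): the state.
- robot.read_camera(name): name is "side" or "top" or "wrist"; returns a dict with "frame" (400x640x3 uint8, red, green, blue), "vfov" (degrees; the focal length in pixels is half the picture's height over the tangent of half this angle, whatever the lens; pixels are square), "cx", "cy" (the principal point, pixels), "distortion" ([k1, k2, p1, p2, k3] as OpenCV has them; the pictures are not rectified), "eye" and "rotation" of the camera in the world; the wrist camera has in their place "mount" (4x4, takes a point from camera to tool coordinates, whose origin is the TCP and whose axes are the flange's). Camera axes: x right, y down, z forward; pixel columns grow to the right and rows downward; lengths in m; the calibration is good to about 2 mm. A picture is of the moment at which its call begins: read the wrist's pose just before it. There is no depth.
A pose or a line that the arm cannot do raises robot.Unreachable and nothing moves.
- robot.sign_off(): hands the job in; it is judged then, once.
The state is a dict: "time": time; "joints": joint angles; "qd": joint speeds; "tau": joint torques, N m; "tcp_pos": TCP position; "orientation": TCP orientation; "wrist_force": force on the tool from outside, world axes, zero at the start; "ft_torque": the same for the moment, N m; "gripper_width": finger opening in m; "grasp_force": force on a finger pad.
Only numpy, scipy, OpenCV 4.12 (cv2) and the standard library are available. Lean on these libraries where they do the work, as an engineer would, in place of code of your own. Each camera call takes 0.05 s, during which the arm holds its last target. There are 200 camera calls.

## Working session

There is one attempt and no reset: what is moved stays moved. The work goes in short steps, each a Python script; the robot and the scene stay as the last script left them, time stands still between calls to the robot, and variables do not carry over. Pictures are saved under pics/ and viewed, at most 10 in all, crops included, and the job is handed in when it is done.

```bash
mkdir -p pics; ls; cat > h.py <<'E'
import numpy as np, cv2, json, pickle
from bench import robot
from scipy.spatial.transform import Rotation as R
def snap(name, fn):
    s=robot.read_state(); c=robot.read_camera(name)
    if name=="wrist":
        q=s["orientation"]; T=np.eye(4); T[:3,:3]=R.from_quat([q[1],q[2],q[3],q[0]]).as_matrix(); T[:3,3]=s["tcp_pos"]
        M=T@np.array(c["mount"]); c["eye"]=M[:3,3]; c["rotation"]=M[:3,:3]
    c={k:c[k] for k in("frame","vfov","cx","cy","distortion","eye","rotation")}
    cv2.imwrite(f"pics/{fn}.png",c["frame"][:,:,::-1]); pickle.dump(c,open(f"pics/{fn}.pkl","wb")); return c
def load(fn): return pickle.load(open(f"pics/{fn}.pkl","rb"))
def K(c):
    f=c["frame"].shape[0]/2/np.tan(np.radians(c["vfov"])/2); return np.array([[f,0,c["cx"]],[0,f,c["cy"]],[0,0,1.]])
def rays(c,px):
    u=cv2.undistortPoints(np.array(px,float).reshape(-1,1,2),K(c),np.array(c["distortion"],float))[:,0]
    d=np.c_[u,np.ones(len(u))]@np.array(c["rotation"]).T; return np.array(c["eye"]),d/np.linalg.norm(d,axis=1)[:,None]
def onz(c,px,z):
    e,d=rays(c,px); return e+d*((z-e[2])/d[:,2])[:,None]
def tri(obs):
    A=np.zeros((3,3));b=np.zeros(3);L=[]
    for c,p in obs:
        e,d=rays(c,[p]);P=np.eye(3)-np.outer(d[0],d[0]);A+=P;b+=P@e;L.append((P,e))
    x=np.linalg.solve(A,b); return x,[np.linalg.norm(P@(x-e)) for P,e in L]
def proj(c,X):
    Rm=np.array(c["rotation"]).T; r,_=cv2.Rodrigues(Rm); return cv2.projectPoints(np.array(X,float).reshape(-1,3),r,-Rm@np.array(c["eye"]),K(c),np.array(c["distortion"],float))[0][:,0]
def down(yaw): # tool z down; tool y axis at angle yaw+90deg sense: tool x along (cos,sin)(yaw)
    q=(R.from_euler("z",yaw)*R.from_euler("x",np.pi)).as_quat(); return [q[3],q[0],q[1],q[2]]
E
python3 - <<'E'
from h import *
for n in("top","side","wrist"):
    c=snap(n,n+"0"); print(n,c["eye"],c["vfov"],np.array(c["rotation"]).round(2).tolist())
s=robot.read_state();print(s["orientation"],s["wrist_force"],robot.tip_extent,s["time"])
E
```

```text
pics
top [0.32977445 0.01965075 1.32926955] 48.323891108963075 [0.06, -0.7, 0.71, -0.07]
side [-0.51890975 -0.54956081  1.22461717] 42.24182893220225 [-0.34, 0.78, -0.48, 0.22]
wrist [0.04372542 0.52810129 0.37301379] 70.2497993690043 [[0.22, 0.94, 0.28], [0.98, -0.21, -0.06], [-0.0, 0.28, -0.96]]
[-2.39434233e-04  1.11171839e-01  9.93800738e-01 -9.26461693e-04] [-0.02562711  0.02970331  0.48736755] 0.014 0.15
```

View pics/top0.png

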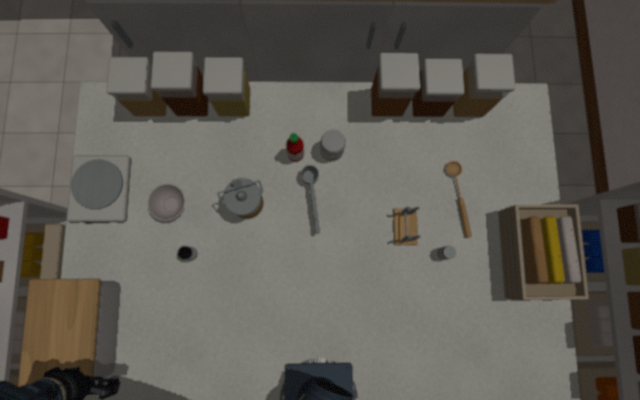

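View pics/side0.png

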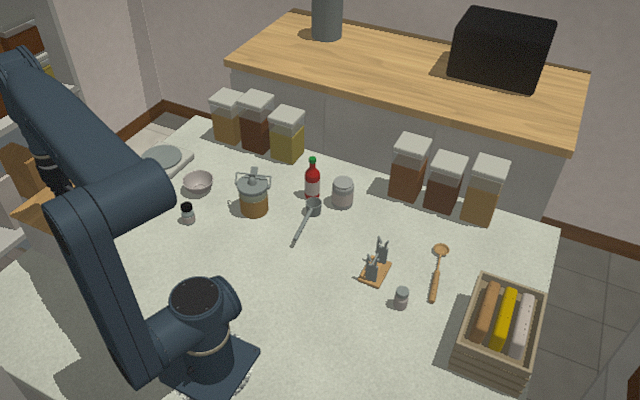

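Top view: jar about (241,197), scoop cup (309,175) with handle end (315,232), clip (406,226). The fixed cameras' rotation is a quaternion, so I'll convert it and then get closer wrist views.

```bash
python3 - <<'E'
s=open('h.py').read()
s=s.replace('''    c={k:c[k]''','''    else:
        q=c["rotation"]; c["rotation"]=R.from_quat([q[1],q[2],q[3],q[0]]).as_matrix()
    c={k:c[k]''')
open('h.py','w').write(s)
E
python3 - <<'E'
from h import *
c=snap("top","top1"); d=snap("side","side1")
print("jar",onz(c,[[241,185],[241,197]],.12),"cup",onz(c,[[309,175]],.048),"hend",onz(c,[[315,232]],.04),"mid",onz(c,[[312,205]],.04),"clip",onz(c,[[406,226]],.012))
print(onz(c,[[394,238],[418,246],[394,208],[418,208]],.012))
for n,z,p in(("spice",.075,[186,253]),("shaker",.07,[447,252]),("tin",.1,[333,143]),("sauce",.17,[294,140]),("bowl",.05,[166,200])): print(n,onz(c,[p],z))
w=load("wrist0"); T=np.array(robot.read_camera("wrist")["mount"]);print(T.round(3))
s=robot.read_state();print(s["time"])
E
```

```text
jar [[0.58723705 0.21260648 0.12      ]
 [0.55354814 0.21176236 0.12      ]] cup [[0.63207113 0.02519752 0.048     ]] hend [[0.4643779  0.00833544 0.04      ]] mid [[0.54372428 0.01670102 0.04      ]] clip [[ 0.48356747 -0.26375616  0.012     ]]
[[ 0.4479826  -0.22636682  0.012     ]
 [ 0.42376186 -0.29705855  0.012     ]
 [ 0.53815152 -0.22975816  0.012     ]
 [ 0.53781044 -0.30246752  0.012     ]]
spice [[0.40422291 0.36735042 0.075     ]]
shaker [[ 0.40202453 -0.36517658  0.07      ]]
tin [[ 0.71397681 -0.04418321  0.1       ]]
sauce [[0.7005896  0.06496846 0.17      ]]
bowl [[0.55849735 0.43899339 0.05      ]]
[[ 0.    -0.959 -0.285  0.074]
 [ 1.     0.     0.    -0.   ]
 [-0.    -0.285  0.959 -0.154]
 [ 0.     0.     0.     1.   ]]
0.3
```

```bash
python3 - <<'E'
from h import *
q=down(np.pi)
for n,p in(("ja",(.50,.15,.27)),("jb",(.58,.26,.27)),("sb",(.56,.07,.25)),("sa",(.50,-.04,.25)),("ca",(.46,-.22,.25)),("cb",(.50,-.31,.25))):
    robot.movep(p,q); snap("wrist",n); print(n,load(n)["eye"],robot.read_state()["time"])
cat=lambda a,b:cv2.imwrite(f"pics/m_{a}.png",np.vstack([cv2.imread(f"pics/{k}.png")[100:] for k in(a,b)]))
cat("ja","jb");cat("sb","sa");cat("ca","cb")
E
```

```text
ja [0.42571416 0.15101071 0.42354228] 2.2667
jb [0.50573068 0.26133656 0.4228723 ] 2.9167
sb [0.48576626 0.07053104 0.40428889] 3.7583
sa [ 0.42629592 -0.03911138  0.40384465] 4.375
ca [ 0.38666452 -0.21874626  0.40347217] 5.1917
cb [ 0.42697865 -0.30890019  0.40291061] 5.7167
```

View pics/m_ja.png

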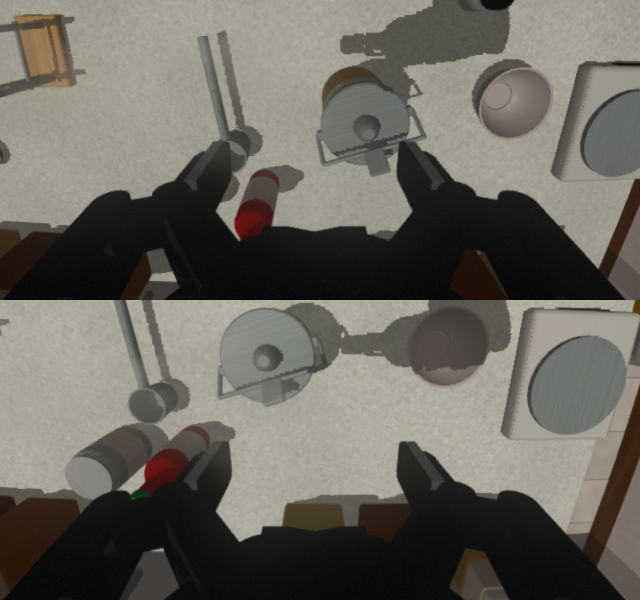

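View pics/m_ca.png

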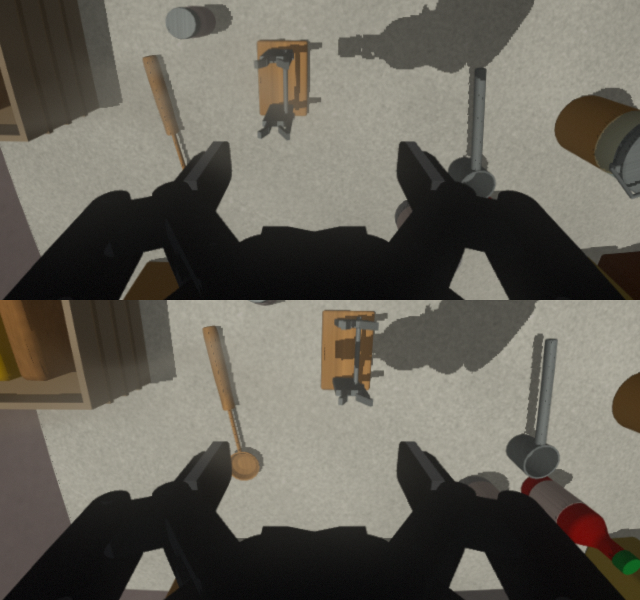

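View pics/m_sb.png

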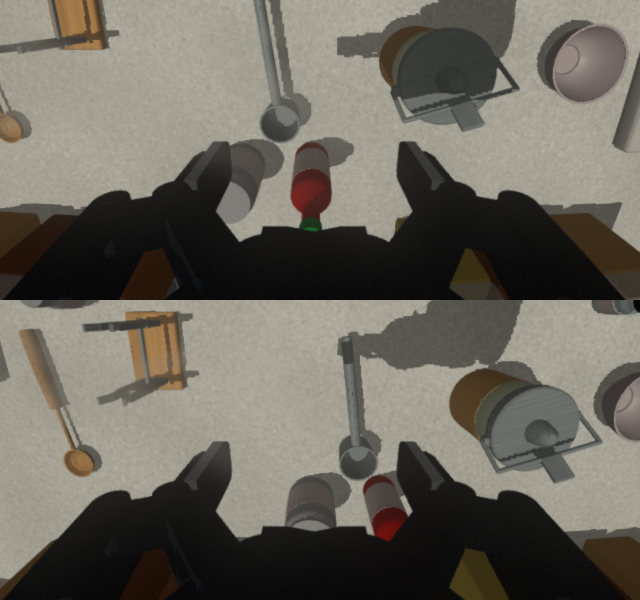

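ja/jb show the jar (lid hump about (367,222) in ja), with the bail leaning away from the robot and its tab about (378,260). ca/cb show the clip near (285,175) and (350,150), and sa shows the scoop handle from (347,140) to (357,245). Next I'll enlarge the clip and handle to pick exact pixels.

```bash
python3 - <<'E'
from h import *
def tile(n,x,y,w,h,W,H):
    im=cv2.convertScaleAbs(cv2.imread(f"pics/{n}.png"),alpha=1.5,beta=0)
    im=cv2.resize(im[y:y+h,x:x+w],(W,H),interpolation=cv2.INTER_CUBIC)
    for v in range(-(-x//10)*10,x+w,10): cv2.line(im,(int((v-x)*W/w),0),(int((v-x)*W/w),4 if v%50 else 14),(0,0,255),1)
    for v in range(-(-y//10)*10,y+h,10): cv2.line(im,(0,int((v-y)*H/h)),(4 if v%50 else 14,int((v-y)*H/h)),(0,0,255),1)
    return im
cv2.imwrite("pics/z_clip.png",np.hstack([tile("ca",235,130,100,120,400,480),tile("cb",300,100,100,120,400,480)]))
cv2.imwrite("pics/z_rest.png",np.vstack([np.hstack([tile("ja",300,160,140,105,400,300),tile("sa",475,160,140,105,400,300)]),
 np.hstack([tile("ca",430,155,80,150,160,300),tile("cb",500,125,80,150,160,300),tile("sa",320,125,80,150,160,300),tile("sb",220,60,80,150,160,300),tile("ja",180,125,80,150,160,300)])]))
E
```

```text
(no output)
```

View pics/z_clip.png

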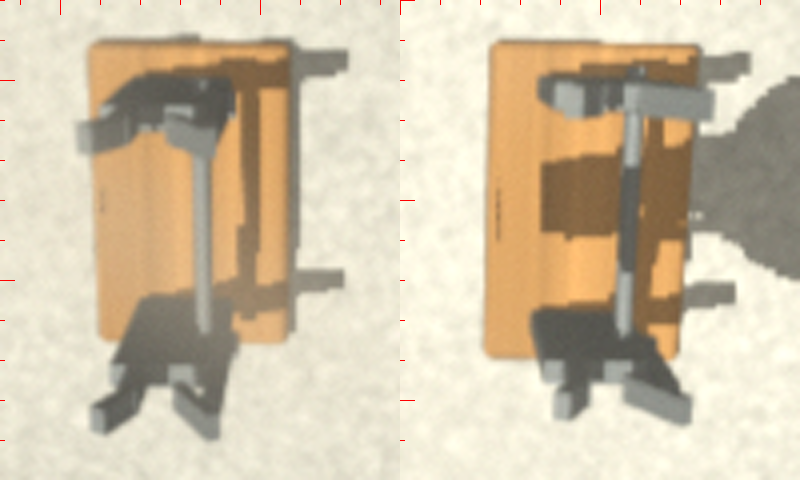

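View pics/z_rest.png

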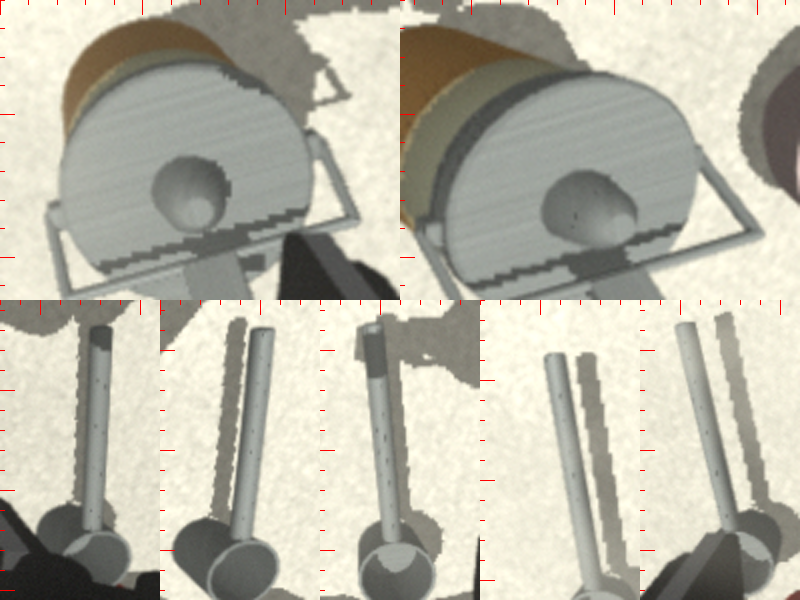

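The clip's base corners, fork tips, handle ends and bail corners are all resolvable in these crops. Now I'll triangulate the picked pixels.

```bash
python3 - <<'E'
from h import *
C={n:load(n) for n in("ja","jb","sa","sb","ca","cb")}
def T(name,**o):
    x,r=tri([(C[k],p) for k,p in o.items()]); print(name,x.round(4),np.round(r,4)); return x
ca=lambda x,y:(235+x/4,130+y/4); cb=lambda x,y:(300+(x-400)/4,100+y/4)
B=[]
for n,a,b in(("TL",(88,42),(490,42)),("TR",(292,42),(700,45)),("BR",(288,342),(680,357)),("BL",(100,342),(486,357))):
    T(n,ca=ca(*a),cb=cb(*b)); B.append((onz(C["ca"],[ca(*a)],.012)[0]+onz(C["cb"],[cb(*b)],.012)[0])/2); print(onz(C["ca"],[ca(*a)],.012)[0],onz(C["cb"],[cb(*b)],.012)[0])
print("basectr",np.mean(B,0))
T("farL",ca=ca(103,420),cb=cb(563,405));T("farR",ca=ca(208,427),cb=cb(682,412))
T("nearL",ca=ca(90,137),cb=cb(567,98));T("nearR",ca=ca(195,140),cb=cb(690,103))
T("bar0",ca=ca(203,332),cb=cb(625,332))
e=T("hend",ca=(480,168.5),cb=(551.5,140),sa=(346.5,139),sb=(257.5,87),ja=(203,136.5))
j=T("hjoint",ca=(476.5,269),cb=(541,244),sa=(355.5,245),sb=(277.5,203.5),ja=(225,237.5))
print("mid",(e+j)/2,"len",np.linalg.norm(e-j),"yaw e-j",np.arctan2(*(e-j)[[1,0]]))
T("bailR",ja=(424.3,236.7),sa=(601.7,241.6),sb=(517,189));T("bailL",ja=(323.8,263.2),jb=(220,197),sb=(400,223),sa=(489,270))
T("pivR",ja=(409.6,208),sa=(579,212.5));T("pivL",ja=(318.2,233.5),sa=(485.5,241.5))
T("hump",ja=(370,234.5),sa=(552,238.8));T("tabtip",jb=(280,203),sb=(470,226),sa=(560,277))
E
```

```text
TL [ 0.4277 -0.2965  0.0076] [0. 0.]
[ 0.42731771 -0.29564498  0.012     ] [ 0.42769892 -0.2966711   0.012     ]
TR [ 0.4281 -0.226   0.0073] [0.0003 0.0003]
[ 0.42736224 -0.22601605  0.012     ] [ 0.42829622 -0.22688633  0.012     ]
BR [ 0.5355 -0.228   0.0141] [0.0002 0.0002]
[ 0.53644085 -0.22794272  0.012     ] [ 0.53589376 -0.22759423  0.012     ]
BL [ 0.5358 -0.297   0.0135] [0.0002 0.0002]
[ 0.53656785 -0.29717085  0.012     ] [ 0.53600816 -0.29699082  0.012     ]
basectr [ 0.48194821 -0.26186463  0.012     ]
farL [ 0.5233 -0.2786  0.1076] [0.0004 0.0004]
farR [ 0.5221 -0.2478  0.1156] [0.0001 0.0001]
nearL [ 0.4423 -0.2791  0.1024] [0.001 0.001]
nearR [ 0.4421 -0.2495  0.1119] [0.0001 0.0001]
bar0 [ 0.5156 -0.2546  0.0568] [0.0003 0.0003]
hend [0.4604 0.0026 0.0398] [0.0009 0.0005 0.002  0.0009 0.0007]
hjoint [0.6081 0.0208 0.0428] [0.0008 0.0008 0.0013 0.0015 0.0018]
mid [0.53426501 0.0117227  0.04127705] len 0.14879815578417924 yaw e-j -3.018774244486936
bailR [0.5593 0.2728 0.1399] [0.0003 0.0006 0.0008]
bailL [0.5983 0.1607 0.1284] [0.0025 0.0023 0.0019 0.0016]
pivR [0.5343 0.262  0.1151] [0. 0.]
pivL [0.5676 0.1565 0.1152] [0.0013 0.0013]
hump [0.5547 0.2123 0.1413] [0.0007 0.0007]
tabtip [0.5964 0.2267 0.1477] [0.0005 0.0009 0.0007]
```

Measured: the clip centre is (0.482,-0.2625) with yaw about 0, and the hinge bar lies on the +y side. The jar centre is (0.554,0.212) with yaw about 0.32. The handle middle is (0.534,0.0117,0.041). All heights agree with the text. Next is the bail.

```bash
python3 - <<'E'
from h import *
c=np.array([.554,.2117]); yaw=.32; ux=np.array([np.cos(yaw),np.sin(yaw)]); q=down(np.pi+yaw)
P=lambda xf,z:[*(c+(xf+.011)*ux),z+.014]
def F(t): s=robot.read_state(); print(t,s["time"],s["tcp_pos"].round(4) if hasattr(s["tcp_pos"],"round") else s["tcp_pos"],np.round(s["wrist_force"],2))
robot.set_gripper(0.0)
robot.movep(P(.068,.24),q); robot.move_l(P(.068,.143),vel=.15); F("down")
for xf,z in((.04,.146),(.02,.152),(.008,.153),(-.005,.153),(-.022,.153)):
    robot.move_l(P(xf,z),vel=.08); F(xf)
robot.move_l(P(-.018,.24),vel=.2); robot.set_gripper(.06)
robot.movep([.50,.10,.27],down(np.pi)); snap("wrist","w2"); F("up")
im=cv2.convertScaleAbs(cv2.imread("pics/w2.png"),alpha=1.4,beta=0); cv2.imwrite("pics/v2.png",im[80:320])
E
```

```text
down 9.3083 [0.6296 0.2363 0.1582] [1.12 0.02 0.67]
0.04 9.8083 [0.6032 0.228  0.1613] [-0.91  0.03  0.4 ]
0.02 10.2167 [0.5839 0.2216 0.1663] [-0.54  0.19 -0.55]
0.008 10.5167 [0.5723 0.2177 0.1669] [ 0.46 -0.47 -0.31]
-0.005 10.825 [0.56   0.2137 0.167 ] [0.75 0.55 0.51]
-0.022 11.1833 [0.544  0.2083 0.1672] [0.56 0.7  0.18]
up 12.9667 [0.5003 0.1001 0.2702] [ 0.16  0.58 -0.25]
```

View pics/v2.png

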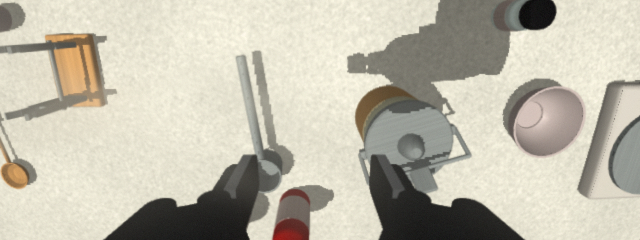

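The view shows the bail still open: its tab is at about (427,260) in the full frame, behind the hump at (412,228). The push produced no force, so I'll check the finger closing.

```bash
python3 - <<'E'
from h import *
def W(t): s=robot.read_state(); print(t,s["time"],s["gripper_width"],s["grasp_force"])
W("now"); robot.set_gripper(0.0); W("shut")
c=snap("wrist","w3"); im=cv2.convertScaleAbs(cv2.imread("pics/w3.png"),alpha=1.6,beta=0); cv2.imwrite("pics/v3.png",im)
W2=load("w2")
x,r=tri([(W2,(430,268)),(load("sa"),(560,277)),(load("sb"),(470,226)),(load("jb"),(280,203))]);print(x,r)
E
```

```text
now 12.9667 0.06004959909466005 0.0
shut 13.5667 -5.6861154021100395e-05 0.0
[0.59612668 0.22752465 0.14755067] [np.float64(0.002273402134654304), np.float64(0.0003869463114222759), np.float64(0.0015323247244701914), np.float64(0.0010359321863561953)]
```

View pics/v3.png

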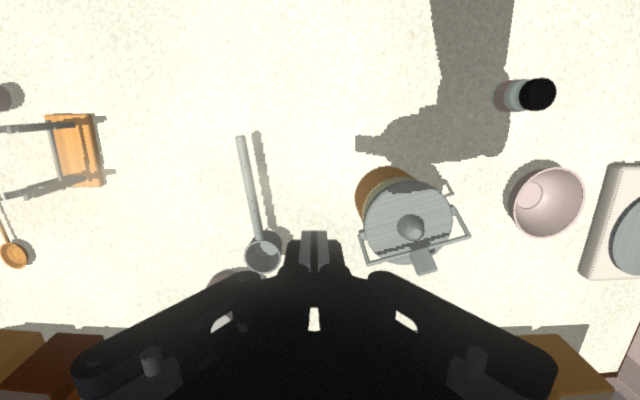

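The fingers do close properly. The tab tip triangulates at z of about 0.148, so the tips slid over it with only about 2 mm of engagement. I'll repeat the push lower and rise only to clear the hump.

```bash
python3 - <<'E'
from h import *
c=np.array([.554,.2117]); yaw=.32; ux=np.array([np.cos(yaw),np.sin(yaw)]); q=down(np.pi+yaw)
P=lambda xf,z:[*(c+(xf+.011)*ux),z+.014]
def F(t): s=robot.read_state(); print(t,round(s["time"],2),np.round(s["tcp_pos"],4),np.round(s["wrist_force"],2))
robot.movep(P(.070,.21),q); robot.move_l(P(.070,.130),vel=.15); F("down")
for xf,z in((.05,.130),(.04,.130),(.028,.134),(.016,.143),(.005,.150),(-.008,.151),(-.022,.151)):
    robot.move_l(P(xf,z),vel=.07); F(xf)
robot.move_l(P(-.015,.22),vel=.2)
robot.movep([.50,.04,.25],down(np.pi)); robot.set_gripper(.06); snap("wrist","w4"); F("up")
im=cv2.convertScaleAbs(cv2.imread("pics/w4.png"),alpha=1.5,beta=0); cv2.imwrite("pics/v4.png",im[60:340,100:])
E
```

```text
down 15.1 [0.6313 0.2366 0.1459] [-0.18 -0.5   0.52]
0.05 15.53 [0.6127 0.2311 0.1456] [ 0.61 -0.    0.22]
0.04 15.82 [0.6037 0.2281 0.1455] [1.46 0.86 4.49]
0.028 16.16 [0.5956 0.2256 0.152 ] [7.86 1.88 5.82]
0.016 16.52 [0.5788 0.2199 0.1562] [-1.36  0.88 -0.69]
0.005 16.86 [0.5689 0.2166 0.164 ] [0.05 0.3  0.29]
-0.008 17.19 [0.5569 0.2126 0.165 ] [ 0.83 -0.17 -0.16]
-0.022 17.54 [0.5438 0.2083 0.1651] [ 0.2  -0.42  0.31]
up 19.43 [0.5001 0.0401 0.25  ] [0.62 0.99 0.53]
```

View pics/v4.png

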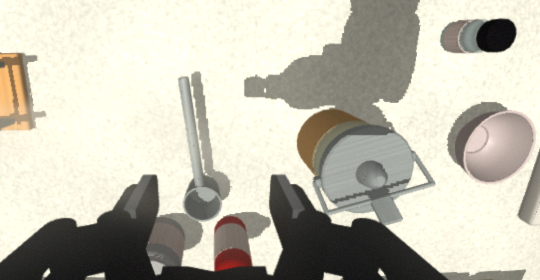

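The bail is still open: its tab is at about (490,270) in the full frame. An upward force came with the contact, and wrist image w3 suggests the closed tips stand less far forward than 14 mm. I'll check by touching the counter gently on the way back.

```bash
python3 - <<'E'
from h import *
def F(t): s=robot.read_state(); print(t,round(s["time"],2),np.round(s["tcp_pos"],4),np.round(s["wrist_force"],2),s["gripper_width"],robot.tip_extent)
F("open"); robot.set_gripper(0.0); F("shut")
q=down(np.pi+.32)
robot.movep([.47,.12,.05],q)
for z in(.018,.010,.004,-.002):
    robot.move_l([.47,.12,z],vel=.06); F(z)
    if robot.read_state()["wrist_force"][2]>5: break
robot.move_l([.47,.12,.06],vel=.2)
E
```

```text
open 19.43 [0.5001 0.0401 0.25  ] [0.62 0.99 0.53] 0.06027266565486723 0.014
shut 20.03 [0.5  0.04 0.25] [ 0.72 -0.45  0.38] 0.0001837790116388884 0.014
0.018 21.59 [0.4698 0.12   0.0177] [ 0.12 -0.1   0.25] 0.00038625015353957524 0.014
0.01 21.88 [0.4695 0.12   0.0095] [ 0.15 -0.05 -0.18] 3.91128447080633e-05 0.014
0.004 22.12 [0.4695 0.12   0.0034] [-0.56 -0.16  0.18] 0.00023289078871552914 0.014
-0.002 22.38 [ 0.4694  0.1199 -0.0026] [ 1.04 -0.11 -0.06] 0.000333740617736695 0.014
```

There was no contact even at TCP z = -0.0026, so the tips really do stand back from where they are stated. I'll probe on until they touch, then redo the bail with the measured tip.

```bash
python3 - <<'E'
from h import *
def F(t): s=robot.read_state(); f=s["wrist_force"]; print(t,round(s["time"],2),np.round(s["tcp_pos"],4),np.round(f,2)); return s
q=down(np.pi+.32); t=None
robot.move_l([.47,.12,.0],vel=.2)
for z in(-.004,-.007,-.010,-.014,-.018,-.022):
    robot.move_l([.47,.12,z],vel=.06); s=F(z)
    if s["wrist_force"][2]>3: t=-s["tcp_pos"][2]; break
robot.move_l([.47,.12,.10],vel=.25)
print("tip setback",t); assert t
c=np.array([.554,.2117]); ux=np.array([np.cos(.32),np.sin(.32)])
P=lambda xf,b:[*(c+(xf+.011)*ux),b-t]
robot.move_l([.47,.12,.25],vel=.3)
robot.movep(P(.070,.21),q); robot.move_l(P(.070,.130),vel=.15); F("down")
for xf,z in((.045,.130),(.03,.132),(.02,.140),(.008,.147),(-.008,.149),(-.025,.149)):
    robot.move_l(P(xf,z),vel=.07); s=F(xf)
    if np.linalg.norm(s["wrist_force"])>25: print("abort"); break
robot.move_l(P(-.015,.22),vel=.25)
E
```

```text
-0.004 23.53 [ 0.471   0.1201 -0.0029] [ 0.15 -0.26  0.22]
-0.007 23.78 [ 0.4702  0.12   -0.0068] [ 0.07 -0.27 -0.12]
-0.01 24.03 [ 0.4697  0.12   -0.0103] [ 0.83 -0.44 -0.44]
-0.014 24.28 [ 0.4703  0.12   -0.0108] [-7.6  -1.8  16.05]
tip setback 0.010795205530320005
down 27.06 [0.6313 0.2369 0.1211] [-0.32  0.58  0.72]
0.045 27.57 [0.6079 0.2295 0.1205] [-0.82  0.38  0.33]
0.03 27.93 [0.5982 0.2264 0.1258] [6.54 3.42 3.89]
0.02 28.27 [0.5845 0.2217 0.1301] [1.22 0.77 0.4 ]
0.008 28.62 [0.571  0.2173 0.1357] [-0.31  0.69  0.03]
-0.008 29.0 [0.5567 0.2126 0.1381] [0.27 0.34 0.38]
-0.025 29.39 [0.5465 0.2088 0.1406] [9.43 3.28 0.33]
```

The tips stand about 11 mm behind the TCP, roughly 25 mm off the text. With that corrected, the push went over the hump and ended firmly against something at the front (9.4 N). I'll verify the bail by comparing with the earlier sa picture before grasping the scoop.

```bash
python3 - <<'E'
from h import *
robot.movep([.50,-.04,.25],down(np.pi)); robot.set_gripper(.05); n=snap("wrist","sa2"); o=load("sa"); s=robot.read_state(); print(s["time"],n["eye"]-o["eye"])
c=np.array([.554,.2117]);ux=np.array([np.cos(.32),np.sin(.32)]);uy=np.array([-ux[1],ux[0]])
def pt(th,r,y): return [*(c+r*np.sin(th)*ux+y*uy),.110+r*np.cos(th)]
def g(C,p): x,y=np.round(p).astype(int); return C["frame"][y-1:y+2,x-1:x+2].mean((0,1)).round().astype(int).tolist()
for nm,th,r,y in(("open tab",.75,.055,0),("open bar R",.75,.036,.03),("open armR",.75,.02,.058),("shut tab",-.5,.055,0),("shut bar R",-.5,.036,.03),("shut bar L",-.5,.036,-.03),("shut armR",-.5,.02,.058)):
    p=proj(n,pt(th,r,y))[0]; print(nm,p.round(),g(o,p),g(n,p))
d=cv2.absdiff(o["frame"],n["frame"]).max(2)>25
k,_,st,ct=cv2.connectedComponentsWithStats(d.astype(np.uint8))
for i in range(1,k):
    if st[i,4]>40: print(st[i],ct[i].round())
# handle check
for C in(o,n): print(g(C,(350,190)))
E
```

```text
31.4167 [-0.00021269 -0.00033132 -0.00026617]
open tab [561. 273.] [89, 92, 88] [161, 159, 146]
open bar R [576. 249.] [102, 104, 100] [164, 162, 149]
open armR [591. 228.] [100, 101, 96] [174, 170, 156]
shut tab [564. 224.] [105, 108, 104] [101, 104, 100]
shut bar R [579. 216.] [98, 101, 98] [83, 85, 82]
shut bar L [524. 234.] [87, 90, 86] [103, 107, 103]
shut armR [593. 210.] [140, 138, 126] [87, 87, 81]
[360 133  21   6  66] [368. 135.]
[337 138   7  21  97] [340. 148.]
[534 171  15  12  80] [541. 175.]
[617 177  23  27  41] [626. 189.]
[491 200  87  33 496] [539. 215.]
[579 207  17  11  97] [588. 213.]
[550 216  28  14 109] [562. 222.]
[ 481  219  122   55 1105] [545. 250.]
[525 229  18   7  44] [533. 232.]
[ 141  233  128  109 5151] [233. 281.]
[ 359  233  129  109 5009] [396. 282.]
[491 232  33  12  54] [504. 238.]
[540 256  35  28 528] [558. 270.]
[185 280  12  10  47] [192. 285.]
[   3  289  136  111 2971] [ 78. 333.]
[ 490  289   93   64 1985] [532. 316.]
[154 322  12  17  98] [160. 330.]
[462 322  13  18 103] [468. 330.]
[ 174  330   40   55 1063] [196. 356.]
[ 413  330   43   57 1301] [432. 358.]
[ 457  349   51   51 1544] [480. 376.]
[ 90 381  20  19 243] [ 99. 391.]
[113, 116, 111]
[117, 121, 116]
```

The bail is shut: counter now shows where the tab, crossbar and arm were, and steel shows at the front. Next I'll grasp the scoop and lift it.

```bash
python3 - <<'E'
from h import *
def F(t): s=robot.read_state(); print(t,round(s["time"],2),np.round(s["tcp_pos"],4),np.round(s["wrist_force"],2),round(s["gripper_width"],4),s["grasp_force"]); return s
q=down(np.pi+.123); m=[.5343,.0117]
robot.movep([*m,.075],q); robot.move_l([*m,.012],vel=.12); F("at")
robot.set_gripper(0.0); F("grip")
robot.move_l([*m,.15],vel=.2); F("lift")
robot.movep([.482,-.2625,.13],down(np.pi-.008)); F("above"); snap("top","top5"); snap("side","side5"); snap("wrist","w5")
c=load("w5")
# handle centreline in wrist image: expect steel rod along image column; print row profile
g=cv2.cvtColor(c["frame"],cv2.COLOR_RGB2GRAY)
for r in(110,130,150,170,190,200): print(r,g[r,270:370:4].tolist())
E
```

```text
at 32.86 [0.5353 0.0114 0.0132] [ 0.42 -0.25  0.44] 0.0498 0.0
grip 33.29 [0.535  0.0115 0.0127] [-0.33 -0.5   1.18] 0.0121 58.4052050113678
lift 34.13 [0.5332 0.0118 0.1483] [-0.39  0.34 -1.84] 0.0121 58.40630114078522
above 35.22 [ 0.4821 -0.2613  0.1295] [ 0.41  0.69 -1.75] 0.0119 58.42398226261139
110 [173, 175, 173, 175, 175, 171, 178, 133, 109, 120, 129, 138, 125, 113, 95, 85, 176, 182, 178, 176, 172, 169, 170, 94, 94]
130 [171, 175, 125, 103, 101, 98, 98, 91, 109, 121, 129, 135, 122, 107, 76, 72, 93, 92, 89, 92, 161, 171, 176, 91, 91]
150 [177, 178, 135, 134, 111, 64, 63, 64, 104, 118, 127, 133, 120, 104, 70, 60, 67, 134, 134, 115, 103, 169, 163, 92, 92]
170 [176, 174, 133, 125, 122, 80, 113, 124, 106, 118, 127, 132, 115, 102, 82, 62, 60, 64, 71, 69, 90, 89, 89, 89, 88]
190 [169, 166, 137, 133, 133, 131, 130, 125, 107, 117, 127, 125, 113, 101, 81, 78, 73, 134, 129, 98, 179, 171, 97, 96, 93]
200 [169, 170, 132, 133, 131, 131, 129, 124, 110, 119, 125, 122, 113, 101, 81, 76, 76, 134, 130, 90, 172, 172, 97, 93, 93]
```

The scoop is held (58 N grip, about 2 N of weight), and the rod is centred on the fork mouth at column 313 or so. I'll press it home, watching the force.

```bash
python3 - <<'E'
from h import *
def F(t): s=robot.read_state(); print(t,round(s["time"],2),np.round(s["tcp_pos"],4),np.round(s["wrist_force"],2),round(s["gripper_width"],4)); return s
for z in(.095,.082,.076,.071,.066,.061,.057,.054,.051):
    robot.move_l([.482,-.2625,z],vel=.06); s=F(z)
    if s["wrist_force"][2]>30: print("stop"); break
E
```

```text
0.095 36.1 [ 0.4819 -0.2626  0.0949] [-0.02  0.3  -2.45] 0.0121
0.082 36.47 [ 0.4815 -0.2621  0.0812] [ 0.16 -0.03 -1.75] 0.0119
0.076 36.72 [ 0.4825 -0.2636  0.0763] [ 0.45 -3.02 -1.26] 0.0118
0.071 36.97 [ 0.4832 -0.2638  0.0723] [ 0.4  -2.82  3.6 ] 0.012
0.066 37.22 [ 0.4832 -0.2637  0.0671] [ 2.2  -4.34  1.61] 0.0117
0.061 37.47 [ 0.4807 -0.2618  0.0588] [ 1.9  -4.31 -5.02] 0.0118
0.057 37.72 [ 0.4809 -0.2618  0.0581] [-3.76  0.01  7.32] 0.0115
0.054 37.97 [ 0.481  -0.2618  0.0579] [-7.35  1.09 17.66] 0.0119
0.051 38.22 [ 0.4811 -0.2619  0.0578] [-11.87   4.27  28.81] 0.0119
```

It snapped in (the force dropped to -5 N) and then bottomed at TCP z = 0.058, the expected home height. I'll release, then touch the handle top near each fork to check it is level and home.

```bash
python3 - <<'E'
from h import *
def F(t): s=robot.read_state(); print(t,round(s["time"],2),np.round(s["tcp_pos"],4),np.round(s["wrist_force"],2),round(s["gripper_width"],4)); return s
robot.move_l([.482,-.2625,.0575],vel=.06); F("relax")
robot.set_gripper(.05); F("open")
robot.move_l([.482,-.2625,.15],vel=.2); robot.set_gripper(0.0)
for x in(.462,.502):
    robot.move_l([x,-.2625,.088],vel=.2)
    for z in(.083,.081,.079,.077,.074):
        robot.move_l([x,-.2625,z],vel=.05); s=robot.read_state()
        if s["wrist_force"][2]>4: break
    F(x); robot.move_l([x,-.2625,.10],vel=.2)
robot.movep([.46,-.22,.25],down(np.pi)); robot.set_gripper(.085); n=snap("wrist","ca2"); snap("top","top6"); F("end")
o=load("ca")
# bystanders / jar in top view vs start
a,b=load("top1")["frame"],load("top6")["frame"]
d=(cv2.absdiff(a,b).max(2)>30).astype(np.uint8)
k,_,st,ct=cv2.connectedComponentsWithStats(d)
for i in range(1,k):
    if st[i,4]>15: print("top",st[i],ct[i].round())
# predicted handle end / cup centre in wrist view
print(proj(n,[[.407,-.262,.085],[.557,-.263,.085],[.585,-.263,.093]]).round())
g=cv2.cvtColor(n["frame"],cv2.COLOR_RGB2GRAY); e=cv2.absdiff(o["frame"],n["frame"]).max(2)>25
k,_,st,ct=cv2.connectedComponentsWithStats(e.astype(np.uint8))
for i in range(1,k):
    if st[i,4]>80: print("ca",st[i],ct[i].round())
E
```

```text
relax 38.48 [ 0.481  -0.2612  0.0581] [-4.83  0.81  7.86] 0.0117
open 38.92 [ 0.4819 -0.2621  0.0569] [-0.18 -0.48  0.76] 0.0499
0.462 41.3 [ 0.4622 -0.2629  0.0809] [-3.11  1.19  5.91] -0.0001
0.502 42.67 [ 0.5021 -0.2629  0.0809] [-2.09  0.46  6.28] -0.0002
end 44.5 [ 0.46   -0.22    0.2501] [ 0.23 -0.42  0.21] 0.0849
top [  317   149   199   251 19273] [416. 275.]
top [296 164  24  70 879] [310. 194.]
top [217 180  46  19 170] [239. 188.]
top [403 180  16  17 152] [412. 187.]
top [211 202   8   9  33] [214. 206.]
top [ 178  231  202  169 9967] [269. 328.]
top [   0  358  189   42 4955] [ 82. 383.]
top [291 370  17  10  84] [300. 374.]
top [316 378  36  20 299] [332. 387.]
[[275. 129.]
 [279. 252.]
 [279. 275.]]
ca [ 91  14  32 184 278] [105. 103.]
ca [299 118  12  24 225] [304. 129.]
ca [270 126  13  14 157] [276. 132.]
ca [  0 138  49 104 243] [ 17. 196.]
ca [271 140  13  21 189] [276. 148.]
ca [263 153  34  73 748] [280. 187.]
ca [299 152   8  50 345] [303. 176.]
ca [  0 162  13  45  89] [  5. 184.]
ca [ 447  168   49  128 2807] [474. 241.]
ca [554 195  29  52 106] [563. 217.]
ca [ 258  203   67   89 2991] [290. 253.]
ca [172 234  16  36 169] [181. 253.]
ca [  0 242  40 108 192] [ 19. 297.]
ca [613 274  27  25 159] [627. 289.]
ca [123 360  27  40 103] [136. 380.]
```

Both touches stopped at the same height, with the handle top at 0.0917 and so its axis at 0.085: level and fully home. Nothing touches the robot, so I'm handing the job in.

```bash
python3 -c "
from bench import robot
print(robot.sign_off())"
```

```text
the job is handed in; nothing more can be done
None
```

The job is handed in at about 44.5 s of the 56 s: the bail is shut (on the third push, as the fingertips reach about 25 mm less far than stated), then the scoop was pressed home, level in both forks, and released; the bystanders were never approached, though I checked that only roughly.

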